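# Put the drained tube racks back on their feet

### The arm

A 6-joint arm with a two-finger parallel gripper is mounted at the origin on the work surface. World frame = base frame: x ahead of the robot, y to its left, z up, the work surface at z = 0. Lengths are in m, angles in rad, forces in N, time in s.
With the tool pointing down it reaches from about 0.375 to 0.9 m from the base axis. Payload 3.1 kg.
Tool frame: the origin (TCP) lies midway between the tips of the shut fingers; the grasp point (between the pads) lies 19 mm behind it; y points along the fingers, x is the direction in which the jaws open and shut, and the axes are right-handed (so a half turn about y gives the same grasp; the last joint's range is limited). The gripper opens to 87 mm and grips with 3 to 60 N. Pads are 19 mm wide; open, the fingers measure 117 mm over their backs; the gripper's body (75 mm by 190 mm) begins 51 mm behind the grasp point.
Start: joints at [-0.178, 0.527, 1.433, -0, 1.181, -0.178], TCP at [0.625, 0, 0.223] pointing down, gripper open.
Joint ranges: [-3.08, 3.08], [-0.75, 2.2], [0.22, 2.44], [-1.43, 4.57], [0, 2.65], [-2.85, 2.85]. Speed limits (rad/s): [2.79, 2.79, 3.14, 3.14, 3.14, 3.14].

### API

Orientations are given as a unit quaternion [x, y, z, w].
In Python, from rig import * gives the robot as it stands.
- The arm moves only by the tool jog_arm, never from a script. Its argument "series" is a list of rows, each a list of 7 numbers: the shift along the tool's x, y, z in mm, then the turn, a rotation vector about the tool's x, y, z in rad, then the gripper's target within -1 to 1 (shut at 1, half-way at 0, fully open at -1). A call has 1 to 20 rows; each row is the pose to reach, as a shift and turn from the pose commanded when the call began, along the tool's axes at that moment; what a row does not reach only later rows make up. A row lasts 1/8 s, in which the tool goes at most 62.5 mm and 10.7 degrees, less where a joint would pass 70% of its speed; a pose out of reach is approached as far as the arm can. A call with a gripper value outside its range is refused whole. The fingers move at their own pace and stop on an object; "grip_force" is the grip in N (left out, the last holds). Time passes only in rows, so rows that repeat a pose let the fingers close. It gives the time, the measured TCP pose, the force and the opening at its end, in the units of the state.
- get_obs(): the state, without advancing time (a new reading comes with each control period).
- camera(name): name is "scene" or "side" or "wrist"; returns a dict with "img" (420x560x3 uint8, red, green, blue), "depth" (420x560 float32, m along the optical axis (not along the pixel's ray), 0 where there is no reading), "camera_matrix" (3x3 intrinsics, pixels), "D" ([k1, k2, p1, p2, k3] as OpenCV has them; the pictures are not rectified), "rvec" (rotation vector, rad) and "tvec" (3), from world to camera coordinates, as OpenCV has them. Camera axes: x right, y down, z forward; pixel columns grow to the right and rows downward; lengths in m; the calibration is good to about 2 mm. A picture is of the moment at which its call begins.
- hand_in(): hands the job in, once; it reports no verdict.
The state is a dict: "time": time; "q": joint angles; "joint_velocities": joint speeds; "joint_torque": joint torques, N m; "position": TCP position; "tool_rot": TCP orientation; "ft_force": force on the tool from outside, world axes, zero at the start; "moment": the same for the moment, N m; "grip_width": finger opening in m.
Only numpy, scipy, OpenCV 4.12 (cv2) and the standard library are available. Lean on these libraries where they do the work, as an engineer would, in place of code of your own. Each camera call takes 0.05 s, during which the arm holds its last target.

### The job

Two washed tube racks are standing on the black draining mat to dry, one on its long side and one on its end. Push each of them over where it stands, with the fingertips and without gripping, lifting or carrying it, so that it comes to rest on its feet on the mat with its holes facing up. Leave everything else on the worktop where it is.

Things in the scene. Friction and masses are not known exactly. Their poses are not given: they have to be found in the camera images.
- mat: flat black rubber draining mat, fixed, 380 mm along its x, 740 mm along its y, 5 mm thick, so that the racks tip rather than slide when pushed near the top; origin at the centre of its underside, on the worktop
- side_rack: orange plastic tube rack, 15 square 12 to 16 mm holes inside a 14 mm solid rim, about 0.2 kg. At the start it stands on a long side: 92 mm high (its z, up), 120 mm wide (its y), 44 mm thick (its x). Origin: centre of the face it then stands on. The face with the holes is at x = +22 mm, looking along +x; the closed face with four 10 mm feet looks along -x, feet ending at x = -22 mm. On its feet, its x axis points straight up
- side_rack_mid (a point): centre of side_rack, 46 mm along its z from its origin: 46 mm above the mat at the start, 22 mm above it when the rack is on its feet
- end_rack: orange plastic tube rack, 10 square 12 to 16 mm holes inside a 14 mm solid rim, about 0.18 kg. At the start it stands on a short end: 120 mm high (its z, up), 70 mm wide (its y), 42 mm thick (its x). Origin: centre of the face it then stands on. The face with the holes is at x = +21 mm, looking along +x; the closed face with four 10 mm feet looks along -x, feet ending at x = -21 mm. On its feet, its x axis points straight up
- end_rack_mid (a point): centre of end_rack, 60 mm along its z from its origin: 60 mm above the mat at the start, 21 mm above it when the rack is on its feet
- dropper_bottle: bystander: amber glass bottle with a black cap, 36 mm diameter, 80 mm high, standing on the mat; origin at the centre of its underside
- sample_pot: bystander: white plastic pot with a screw lid, 44 mm diameter, 60 mm high, standing on the mat; origin at the centre of its underside
- filled_rack: bystander: third tube rack, the same orange plastic, already on its feet and holding capped tubes; 120 mm (its x) by 80 mm (its y), 74 mm high with the tubes; beside the mat on the right; origin at the centre of its underside
- tip_box: bystander: closed grey box with a white lid, 122 x 87 x 62 mm, beside the mat on the left; origin at the centre of its underside
- timer: bystander: flat white bench timer, 62 x 62 x 18 mm, near the robot on the left; origin at the centre of its underside
- petri_dish: bystander: clear covered dish, 90 mm diameter, 15 mm high, near the robot on the right; origin at the centre of its underside
- beaker: bystander: small glass beaker, 64 mm diameter, 85 mm high, beside the mat on the right; origin at the centre of its underside
Not all that is in view belongs to the job. Leave any pink or turquoise look-alike of the end_rack alone. What is shaped like the side_rack but turquoise is not meant.

How it is judged:
By the outcome, as a careful person would: the job done as asked, in the order asked, and still so for the second after the job is handed in, with the robot touching nothing.
It also fails if it takes over 40 s, if anything falls off the work surface, if the arm or the gripper's body presses on something with over 40 N, if the wrist force passes 120 N, or if a joint passes its speed limit or range.

## Working session

There is one attempt and no reset: what is moved stays moved. The work goes in short steps, Python scripts to look and compute and a tool call to move; the robot and the scene stay as the last step left them, time stands still between calls to the robot, and variables do not carry over. Pictures are saved under pics/ and viewed, and the job is handed in when it is done.

Besides the shell and the picture viewer there is one more tool, called after ">>>" as name(argument=value, ...), one argument or row to a line, values as JSON. jog_arm: Moves the arm, as the interface text tells. Its arguments: {"type":"object","properties":{"series":{"type":"array","items":{"type":"array","items":{"type":"number"}}},"grip_force":{"type":"number"}},"required":["series"]}

```bash
mkdir -p pics; ls; python3 - <<'E'
from rig import *
import cv2,numpy as np,pickle
o=get_obs();print(o)
for n in ["scene","side","wrist"]:
    c=camera(n);pickle.dump(c,open(f"c_{n}.pkl","wb"))
    cv2.imwrite(f"pics/{n}0.png",c["img"][:,:,::-1])
    print(n,c["camera_matrix"].tolist(),c["D"],c["rvec"],c["tvec"])
E
```

```text
pics
{'time': 0.0, 'q': array([-1.78474809e-01,  5.28500096e-01,  1.43390822e+00,  4.27636646e-06,
        1.18143838e+00, -1.78514604e-01]), 'joint_velocities': array([-2.08127066e-04,  1.51722186e-05,  1.29743023e-03, -4.91865802e-04,
        2.07252917e-05,  3.96294956e-04]), 'joint_torque': array([-5.45745443e-04, -4.40045428e+01, -1.76593530e+01,  6.32597599e-02,
        5.83207863e-02, -1.53719384e-04]), 'position': array([6.24248713e-01, 1.81964005e-04, 2.21548945e-01]), 'tool_rot': array([-0.70696346,  0.00077052,  0.00079751,  0.7072492 ]), 'ft_force': array([ 0.62099878, -0.3888959 ,  0.02246634]), 'moment': array([-0.017284  , -0.05725585,  0.02550241]), 'grip_width': 0.08700335666140076}
scene [[384.86845489466765, 0.0, 285.7505692637173], [0.0, 384.86845489466765, 199.39880744946845], [0.0, 0.0, 1.0]] [-0.04963535  0.          0.          0.          0.        ] [ 0.8174825   2.54905091 -1.15115651] [ 0.42598906 -0.17811143  1.7308142 ]
side [[383.4931270504578, 0.0, 278.3244746837997], [0.0, 383.4931270504578, 204.45409344143602], [0.0, 0.0, 1.0]] [-0.0168301  0.         0.         0.         0.       ] [ 2.1498916  -0.30441738  0.15448381] [-0.5023045   0.16403139  1.09812636]
wrist [[336.55513730417823, 0.0, 282.8213886347386], [0.0, 336.55513730417823, 205.1080308799662], [0.0, 0.0, 1.0]] [-0.00672805  0.          0.          0.          0.        ] [-2.88019768e+00  1.21363488e-04  4.50988325e-03] [-0.6228793  -0.03002153  0.39180855]
```

View pics/scene0.png

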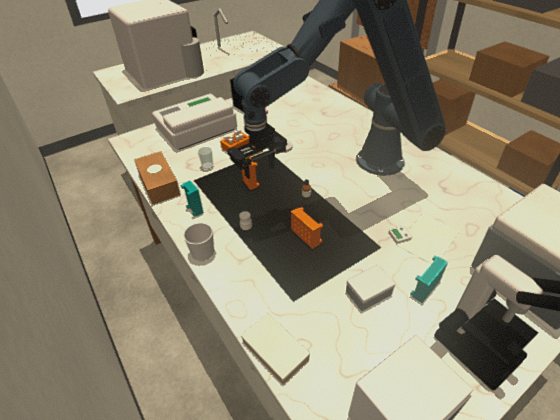

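View pics/side0.png

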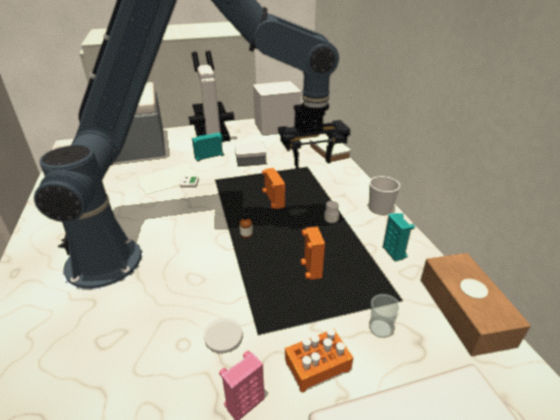

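View pics/wrist0.png

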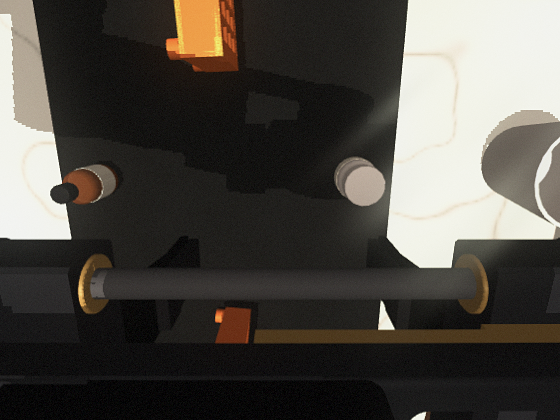

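```bash
cat > h.py <<'E'
import cv2,numpy as np,pickle
def pts(c):
    R,_=cv2.Rodrigues(np.array(c["rvec"]));t=np.array(c["tvec"])
    h,w=c["depth"].shape
    u,v=np.meshgrid(np.arange(w),np.arange(h))
    p=cv2.undistortPoints(np.stack([u,v],-1).reshape(-1,1,2).astype(np.float64),c["camera_matrix"],np.array(c["D"])).reshape(h,w,2)
    d=c["depth"]
    X=np.dstack([p*d[...,None],d])
    return (X-t)@R
def comps(c,minA=60):
    hsv=cv2.cvtColor(c["img"],cv2.COLOR_RGB2HSV)
    m=((hsv[...,0]>4)&(hsv[...,0]<17)&(hsv[...,1]>185)&(hsv[...,2]>70)&(c["depth"]>0)).astype(np.uint8)
    n,l,s,ce=cv2.connectedComponentsWithStats(m)
    return [(l==i,s[i],ce[i]) for i in range(1,n) if s[i][4]>minA]
E
python3 - <<'E'
from h import *
for n in ["scene","side","wrist"]:
    c=pickle.load(open(f"c_{n}.pkl","rb"));P=pts(c)
    for m,s,ce in comps(c):
        q=P[m]; 
        print(n,ce.round(),s[4],np.percentile(q,[2,50,98],axis=0).round(3).tolist())
        hi=q[:,2]>np.percentile(q[:,2],97)-.006
        top=q[hi][:,:2].astype(np.float32)
        print("   top rect",cv2.minAreaRect(top),hi.sum(),q[hi][:,2].mean())
a=cv2.imread("pics/scene0.png")[140:280,170:390]
b=cv2.imread("pics/side0.png")[150:290,220:360]
cv2.imwrite("pics/crop.png",np.hstack([cv2.resize(a,(471,300),interpolation=cv2.INTER_CUBIC),cv2.resize(b,(300,300),interpolation=cv2.INTER_CUBIC)]))
E
```

```text
scene [235. 142.] 208 [[0.42, -0.511, 0.016], [0.487, -0.453, 0.046], [0.644, -0.028, 0.332]]
   top rect ((0.6702314615249634, -0.03195273131132126), (0.01043230015784502, 0.06159553676843643), 68.476806640625) 7 0.34289604501522525
scene [251. 177.] 247 [[0.535, -0.236, 0.004], [0.57, -0.169, 0.049], [0.678, -0.011, 0.225]]
   top rect ((0.6808021068572998, 0.012340834364295006), (0.05022174119949341, 0.005511972587555647), 86.20275115966797) 8 0.24178622051810475
scene [305. 227.] 763 [[0.513, 0.116, 0.004], [0.569, 0.185, 0.068], [0.578, 0.236, 0.098]]
   top rect ((0.555896520614624, 0.17397382855415344), (0.044610645622015, 0.12264712899923325), 3.8618879318237305) 256 0.09529276891691571
side [274. 188.] 607 [[0.532, 0.111, 0.007], [0.548, 0.132, 0.066], [0.575, 0.224, 0.099]]
   top rect ((0.5536645650863647, 0.16873839497566223), (0.11657492816448212, 0.043206408619880676), 89.64151763916016) 187 0.09629279584970787
side [313. 253.] 898 [[0.536, -0.239, 0.007], [0.553, -0.231, 0.085], [0.578, -0.169, 0.126]]
   top rect ((0.558068037033081, -0.20246478915214539), (0.07161969
[... 319 characters left out ...]
17.  45.] 1695 [[0.533, 0.116, 0.006], [0.572, 0.123, 0.058], [0.575, 0.176, 0.098]]
   top rect ((0.5529181361198425, 0.1360023468732834), (0.04379160702228546, 0.03933100402355194), 2.2699906826019287) 249 0.09555955166023139
wrist [172.  41.] 77 [[0.502, 0.125, 0.005], [0.536, 0.129, 0.096], [0.54, 0.146, 0.099]]
   top rect ((0.536173939704895, 0.12821175158023834), (0.008554061874747276, 0.006203120574355125), 1.8543113470077515) 67 0.09621668393483988
wrist [233. 325.] 1090 [[0.541, -0.19, 0.006], [0.565, -0.164, 0.04], [0.581, -0.162, 0.073]]
   top rect ((0.5656231045722961, -0.16393542289733887), (0.0025079899933189154, 0.03085409849882126), 84.5079345703125) 136 0.07015943664649947
```

View pics/crop.png

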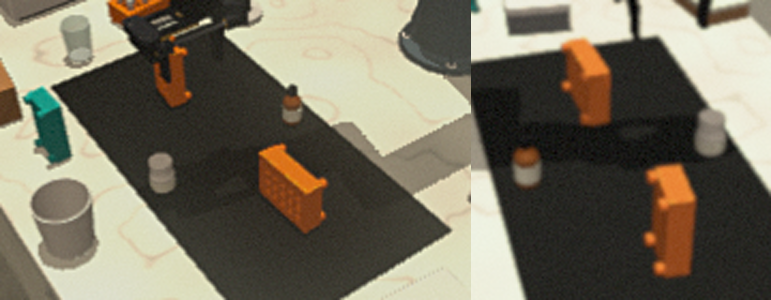

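```bash
python3 - <<'E'
from h import *
c=pickle.load(open("c_side.pkl","rb"));P=pts(c)
q=P.reshape(-1,3); 
k=(q[:,2]>.02)&(q[:,2]<.13)&(q[:,0]>.3)&(q[:,0]<.8)&(q[:,1]>-.4)&(q[:,1]<.4)
g=((P[...,2]>.02)&(P[...,2]<.13)&(P[...,0]>.3)&(P[...,0]<.8)&(abs(P[...,1])<.4)).astype(np.uint8)
n,l,s,ce=cv2.connectedComponentsWithStats(g)
for i in range(1,n):
    if s[i][4]>40: print(ce[i].round(),np.percentile(P[l==i],[2,50,98],axis=0).round(3).tolist())
dark=(c["img"].max(2)<50)&(abs(P[...,2]-.005)<.006)
print(np.percentile(P[dark],[0.5,99.5],axis=0), cv2.minAreaRect(P[dark][:,:2].astype(np.float32)))
c=pickle.load(open("c_scene.pkl","rb"));P=pts(c)
for u,v in[(306,190),(245,222)]:
    print(P[v-3:v+4:3,u].round(3))
E
```

```text
[274. 185.] [[0.532, 0.111, 0.021], [0.549, 0.14, 0.079], [0.575, 0.229, 0.099]]
[332. 210.] [[0.682, -0.02, 0.021], [0.697, -0.01, 0.05], [0.72, 0.018, 0.067]]
[246. 225.] [[0.401, -0.02, 0.022], [0.417, -0.012, 0.052], [0.434, 0.005, 0.084]]
[389. 232.] [[0.797, -0.229, 0.022], [0.799, -0.178, 0.068], [0.8, -0.163, 0.119]]
[314. 250.] [[0.539, -0.239, 0.022], [0.555, -0.231, 0.097], [0.577, -0.169, 0.126]]
[[ 0.37346648 -0.36380525  0.00076072]
 [ 0.73774151  0.3467271   0.00819357]] ((0.5590868592262268, 0.09671211242675781), (0.9940661191940308, 0.7374906539916992), 62.82491683959961)
[[0.429 0.01  0.061]
 [0.431 0.013 0.048]
 [0.432 0.015 0.035]]
[[0.712 0.02  0.058]
 [0.712 0.018 0.042]
 [0.717 0.025 0.035]]
```

The candidates for the side_rack are:
- orange at scene (305,227)
- turquoise at scene (430,277)

The candidates for the end_rack are:
- orange at scene (251,177), side (313,253)
- turquoise at scene (191,198)
- pink at side (244,383)
- the filled orange rack at scene (235,142)

I choose the two orange racks on the mat. The crop shows the feet of both pointing toward -x (the robot) and the holes toward +x, so I push both tops toward -x.

>>> jog_arm(
  series=[
    [5, 0, 60, 0, 0, 0, 1],
    [10, 0, 120, 0, 0, 0, 1],
    [15, 0, 172, 0, 0, 0, 1],
    [15, 30, 172, 0, 0, 0, 1],
    [15, 80, 172, 0, 0, 0, 1],
    [15, 132, 172, 0, 0, 0, 1],
    [15, 132, 172, 0, 0, 0, 1],
  ],
  grip_force=20,
)

```text
time: 1.02
position: [0.6356, 0.1716, 0.0857]
tool_rot: [0.708, -0.004, -0.004, -0.707]
ft_force: [0.0, 0.2, 0.3]
grip_width: 0.0249
```

```bash
python3 - <<'E'
from rig import *
from h import *
c=camera("side");cv2.imwrite("pics/side1.png",cv2.resize(c["img"][110:250,200:360,::-1],(640,560)))
c=camera("scene");P=pts(c)
for m,s,ce in comps(c):
    q=P[m]; print(ce,np.percentile(q,[2,50,98],axis=0).round(3).tolist())
E
```

```text
[235.70431894 144.17275748] [[0.416, -0.504, 0.008], [0.49, -0.447, 0.04], [0.537, -0.431, 0.053]]
[248.905  172.1975] [[0.533, -0.238, 0.003], [0.573, -0.175, 0.078], [0.585, -0.164, 0.126]]
[306.87019231 229.26282051] [[0.536, 0.125, 0.006], [0.571, 0.197, 0.063], [0.578, 0.236, 0.098]]
```

View pics/side1.png

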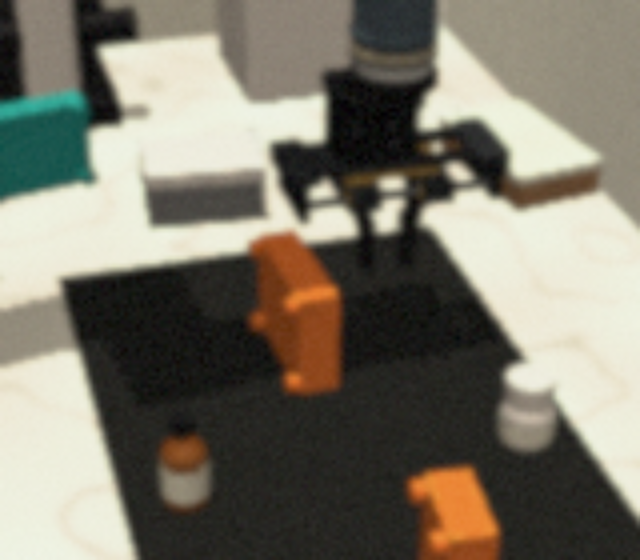

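The side view shows the shut fingers behind the still-standing side_rack (rack at about crop (300,315), fingers at (385,240)). They are clear of it and in line for the push.

>>> jog_arm(
  series=[
    [0, 0, 0, 0, 0, 0, 1],
    [-20, 0, 0, 0, 0, 0, 1],
    [-35, 0, 0, 0, 0, 0, 1],
    [-42, 0, 0, 0, 0, 0, 1],
    [-48, 0, 0, 0, 0, 0, 1],
    [-54, 0, 0, 0, 0, 0, 1],
    [-60, -1, 0, 0, 0, 0, 1],
    [-66, -3, 0, 0, 0, 0, 1],
  ],
)

```text
time: 2.12
position: [0.5743, 0.172, 0.0937]
tool_rot: [0.707, 0.0, 0.0, -0.707]
ft_force: [0.8, -0.9, 0.6]
grip_width: 0.0007
```

```bash
python3 - <<'E'
from rig import *
from h import *
c=camera("side");cv2.imwrite("pics/side2.png",cv2.resize(c["img"][110:250,200:360,::-1],(640,560)))
c=camera("scene");P=pts(c)
for m,s,ce in comps(c):
    q=P[m]; print(ce,np.percentile(q,[2,50,98],axis=0).round(3).tolist())
E
```

```text
[235.56146179 144.17607973] [[0.417, -0.511, 0.01], [0.49, -0.448, 0.039], [0.537, -0.432, 0.052]]
[248.92059553 172.06947891] [[0.525, -0.237, 0.005], [0.573, -0.175, 0.079], [0.585, -0.163, 0.127]]
[308.22087746 229.0075643 ] [[0.53, 0.119, 0.01], [0.564, 0.199, 0.056], [0.576, 0.236, 0.101]]
```

View pics/side2.png

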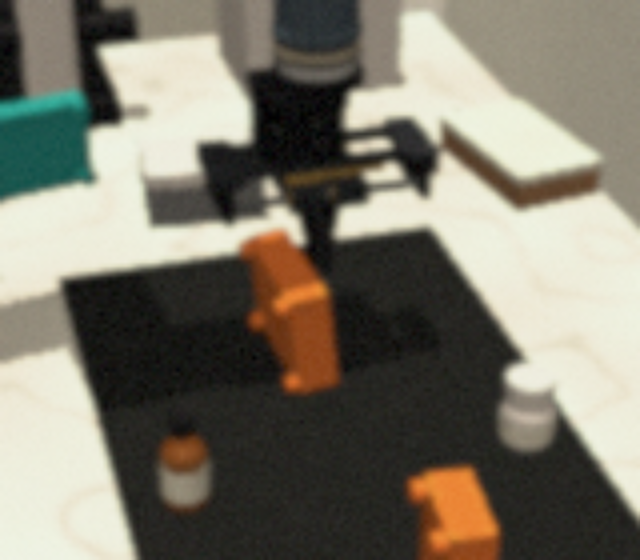

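The rack is tipping about its lower foot-side edge without sliding: its top has moved left, and the base stays at about crop (310,385). I continue the push.

>>> jog_arm(
  series=[
    [-6, 0, 0, 0, 0, 0, 1],
    [-12, -1, 0, 0, 0, 0, 1],
    [-18, -2, 0, 0, 0, 0, 1],
    [-24, -3, 0, 0, 0, 0, 1],
    [-30, -3, 0, 0, 0, 0, 1],
    [-36, -3, 0, 0, 0, 0, 1],
  ],
)

```text
time: 2.98
position: [0.5373, 0.1721, 0.0965]
tool_rot: [0.707, -0.0, -0.0, -0.707]
ft_force: [0.1, -0.8, 0.4]
grip_width: 0.0005
```

```bash
python3 - <<'E'
from rig import *
from h import *
c=camera("side");cv2.imwrite("pics/side3.png",cv2.resize(c["img"][110:250,200:360,::-1],(640,560)))
c=camera("scene");P=pts(c)
for m,s,ce in comps(c):
    q=P[m]; print(ce,np.percentile(q,[2,50,98],axis=0).round(3).tolist())
E
```

```text
[235.66333333 144.11      ] [[0.418, -0.504, 0.01], [0.49, -0.447, 0.038], [0.537, -0.432, 0.053]]
[248.93233083 172.01253133] [[0.535, -0.238, 0.004], [0.573, -0.174, 0.078], [0.585, -0.163, 0.126]]
[311.7460733 225.2460733] [[0.497, 0.116, 0.015], [0.539, 0.191, 0.056], [0.569, 0.234, 0.103]]
```

View pics/side3.png

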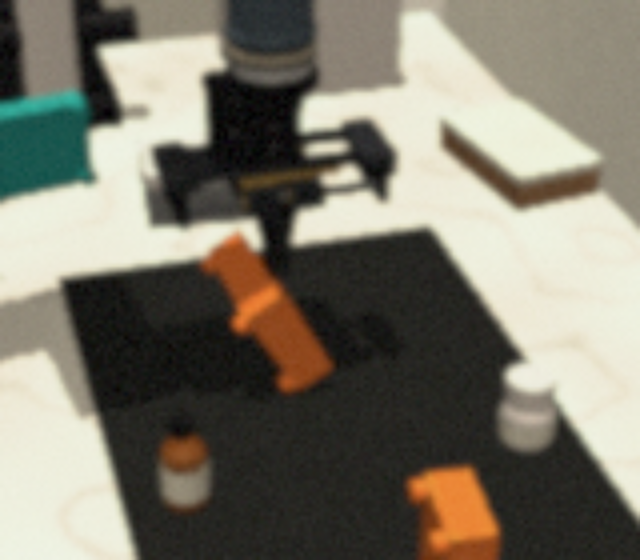

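The side_rack is about at its balance point (crop (270,320)). I push a little further so it goes over.

>>> jog_arm(
  series=[
    [-6, 0, 0, 0, 0, 0, 1],
    [-12, 0, 0, 0, 0, 0, 1],
    [-16, 0, 0, 0, 0, 0, 1],
    [-16, 0, 0, 0, 0, 0, 1],
    [-16, -20, 0, 0, 0, 0, 1],
    [0, -60, 0, 0, 0, 0, 1],
  ],
)

```text
time: 3.82
position: [0.5356, 0.1718, 0.1554]
tool_rot: [0.707, -0.002, -0.002, -0.707]
ft_force: [1.4, -0.5, -0.5]
grip_width: 0.0005
```

```bash
python3 - <<'E'
from rig import *
from h import *
c=camera("side");cv2.imwrite("pics/side4.png",cv2.resize(c["img"][110:250,200:360,::-1],(640,560)))
c=camera("scene");P=pts(c)
for m,s,ce in comps(c):
    q=P[m]; print(ce,np.percentile(q,[2,50,98],axis=0).round(3).tolist())
E
```

```text
[235.66666667 144.16326531] [[0.417, -0.506, 0.009], [0.489, -0.447, 0.039], [0.536, -0.432, 0.053]]
[248.89303483 172.10945274] [[0.537, -0.238, 0.004], [0.574, -0.175, 0.079], [0.585, -0.164, 0.125]]
[319.74969021 221.97026022] [[0.441, 0.112, 0.013], [0.492, 0.175, 0.045], [0.533, 0.233, 0.05]]
```

View pics/side4.png

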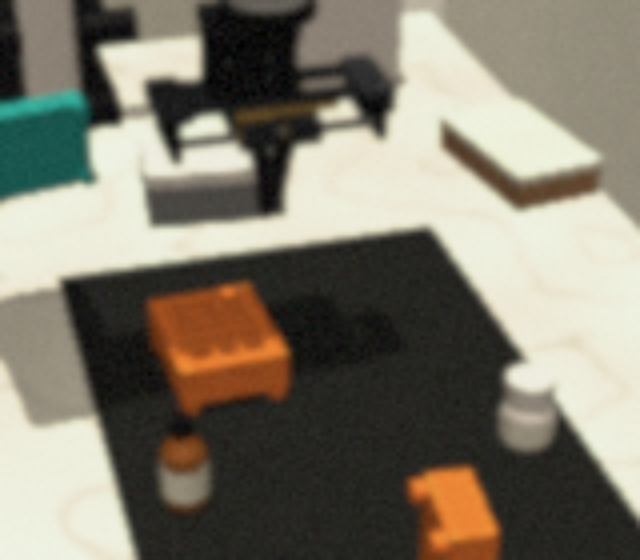

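The side_rack is on its feet with its holes up (crop (220,345), top at z=0.050). Next is the end_rack; I measure its yaw first.

```bash
python3 - <<'E'
from rig import *
from h import *
print(get_obs()["position"])
for n in["side","scene"]:
  c=camera(n);P=pts(c)
  for m,s,ce in comps(c):
    q=P[m]
    if -.3<np.median(q[:,1])<-.1:
        t=q[(q[:,2]>.119)&(q[:,2]<.13)][:,:2].astype(np.float32)
        print(n,cv2.minAreaRect(t),len(t))
E
```

```text
[0.54334342 0.17245705 0.16079144]
side ((0.5582790970802307, -0.20204640924930573), (0.07215556502342224, 0.04202817380428314), 84.45531463623047) 266
scene ((0.5619105100631714, -0.19852134585380554), (0.07906418293714523, 0.04260030761361122), 87.38182067871094) 97
```

>>> jog_arm(
  series=[
    [0, -50, 0, 0, 0, 0, 1],
    [30, -70, -50, 0, 0, 0, 1],
    [50, -70, -110, 0, 0, 0, 1],
    [70, -70, -170, 0, 0, 0, 1],
    [90, -70, -230, 0, 0, 0, 1],
    [102, -70, -290, 0, 0, 0, 1],
    [102, -70, -350, 0, 0, 0, 1],
    [102, -70, -381, 0, 0, 0, 1],
    [102, -70, -381, 0, 0, 0, 1],
  ],
)

```text
time: 5.15
position: [0.6386, -0.2114, 0.2242]
tool_rot: [-0.707, 0.003, -0.0, 0.708]
ft_force: [0.2, 1.2, 0.5]
grip_width: 0.0005
```

>>> jog_arm(
  series=[
    [0, 40, 0, 0, 0.09, 0, 1],
    [0, 90, 0, 0, 0.09, 0, 1],
    [0, 113, 0, 0, 0.09, 0, 1],
    [0, 113, 0, 0, 0.09, 0, 1],
    [0, 113, 0, 0, 0.09, 0, 1],
  ],
)

```text
time: 5.78
position: [0.6405, -0.2082, 0.1142]
tool_rot: [0.706, -0.031, 0.032, -0.706]
ft_force: [0.4, -0.2, 0.5]
grip_width: 0.0005
```

```bash
python3 - <<'E'
from rig import *
from h import *
from scipy.spatial.transform import Rotation as R
o=get_obs();print(o["position"],R.from_quat(o["tool_rot"]).as_matrix()[:,0])
c=camera("side");cv2.imwrite("pics/side5.png",cv2.resize(c["img"][150:310,220:420,::-1],(700,560)))
E
```

```text
[ 0.6404952  -0.20821533  0.11421828] [ 9.96041158e-01 -8.88895597e-02  8.11172665e-04]
```

View pics/side5.png

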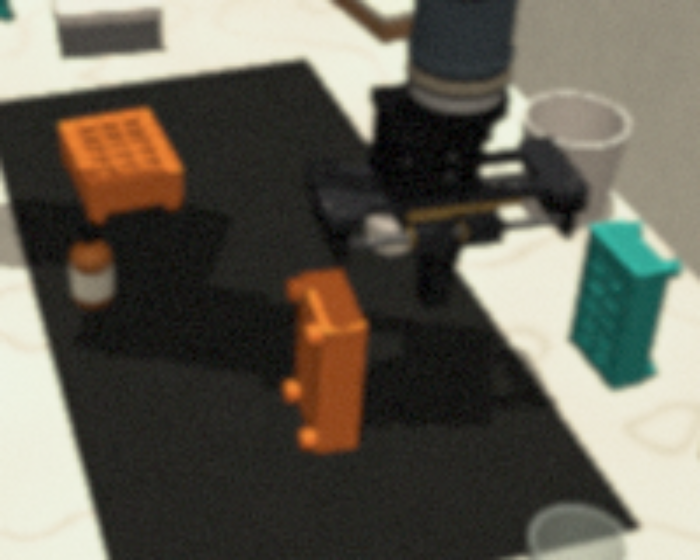

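The fingers are behind the end_rack (crop (435,285)) and 11 mm below its top (crop (340,300)). They are clear of the turquoise look-alike at (625,300).

>>> jog_arm(
  series=[
    [-20, 0, 0, 0, 0, 0, 1],
    [-36, 0, 0, 0, 0, 0, 1],
    [-44, 0, 0, 0, 0, 0, 1],
    [-50, 0, 0, 0, 0, 0, 1],
    [-56, -1, 0, 0, 0, 0, 1],
    [-62, -2, 0, 0, 0, 0, 1],
    [-68, -3, 0, 0, 0, 0, 1],
    [-74, -4, 0, 0, 0, 0, 1],
  ],
)

```text
time: 6.82
position: [0.5659, -0.2023, 0.1176]
tool_rot: [-0.706, 0.032, -0.032, 0.706]
ft_force: [0.5, -0.3, 0.3]
grip_width: 0.0003
```

```bash
python3 - <<'E'
from rig import *
from h import *
c=camera("side");cv2.imwrite("pics/side6.png",cv2.resize(c["img"][150:310,220:420,::-1],(700,560)))
E
```

```text
(no output)
```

View pics/side6.png

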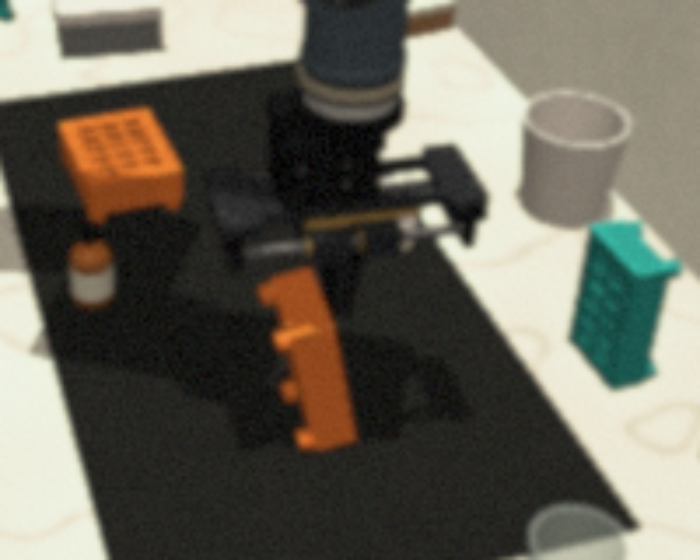

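The end_rack is tipping cleanly about its base edge (crop (325,440)), with its top now at (290,290). I continue, then withdraw upward.

>>> jog_arm(
  series=[
    [-6, 0, 0, 0, 0, 0, 1],
    [-12, 0, 0, 0, 0, 0, 1],
    [-18, 0, 0, 0, 0, 0, 1],
    [-24, 0, 0, 0, 0, 0, 1],
    [-30, 0, 0, 0, 0, 0, 1],
    [-34, 0, 0, 0, 0, 0, 1],
    [-34, 0, 0, 0, 0, 0, 1],
    [-34, -20, 0, 0, 0, 0, 1],
    [0, -70, 0, 0, 0, 0, 1],
    [0, -120, 0, 0, 0, 0, 1],
    [0, -120, 0, 0, 0, 0, 1],
  ],
)

```text
time: 8.25
position: [0.5695, -0.2038, 0.2423]
tool_rot: [0.708, -0.028, 0.035, -0.705]
ft_force: [0.4, 0.1, -0.0]
grip_width: 0.0004
```

```bash
python3 - <<'E'
from rig import *
from h import *
for n in["side","scene"]:
  c=camera(n);P=pts(c);cv2.imwrite(f"pics/{n}7.png",c["img"][:,:,::-1])
  for m,s,ce in comps(c):
    q=P[m]
    t=q[q[:,2]>np.percentile(q[:,2],97)-.006][:,:2].astype(np.float32)
    print(n,ce.round(),np.percentile(q,[2,50,98],axis=0).round(3).tolist(),cv2.minAreaRect(t))
  for nm,(x,y) in dict(bottle=(.418,-.005),pot=(.7,0)).items():
    k=(np.hypot(P[...,0]-x,P[...,1]-y)<.05)&(P[...,2]>.02)&(P[...,2]<.1)
    print(nm,np.percentile(P[k],[2,50,98],axis=0).round(3).tolist())
E
```

```text
side [254. 196.] [[0.437, 0.108, 0.005], [0.481, 0.15, 0.046], [0.529, 0.233, 0.051]] ((0.48152849078178406, 0.1186358630657196), (0.2311151772737503, 0.10033313184976578), 87.57048797607422)
side [282. 267.] [[0.417, -0.233, 0.004], [0.476, -0.204, 0.043], [0.534, -0.115, 0.049]] ((0.47744062542915344, -0.19369474053382874), (0.07466349005699158, 0.12038610875606537), 83.3429946899414)
side [317. 364.] [[0.41, -0.527, 0.013], [0.459, -0.509, 0.048], [0.528, -0.448, 0.052]] ((0.46996575593948364, -0.48232385516166687), (0.11620184779167175, 0.07790224254131317), 7.985111713409424)
bottle [[0.401, -0.021, 0.021], [0.417, -0.012, 0.052], [0.434, 0.004, 0.085]]
pot [[0.682, -0.02, 0.022], [0.698, -0.01, 0.05], [0.72, 0.017, 0.066]]
scene [235. 145.] [[0.417, -0.506, 0.01], [0.492, -0.446, 0.038], [0.538, -0.43, 0.053]] ((0.48707106709480286, -0.3502679765224457), (0.3273605704307556, 0.1295280009508133), 84.82025909423828)
scene [267. 172.] [[0.421, -0.234, 0.006], [0.485, -0.183, 0.041], [0.541, -0.153, 0.049]] ((0.48117077350616455, -0.19257111847400665), (0.07514377683401108, 0.12020692229270935), 85.88359069824219)
scene [320. 222.] [[0.441, 0.113, 0.012], [0.493, 0.175, 0.044], [0.533, 0.233, 0.051]] ((0.4855709969997406, 0.17232480645179749), (0.09638989716768265, 0.12491273134946823), 2.1237611770629883)
bottle [[0.409, -0.007, 0.022], [0.428, 0.007, 0.052], [0.441, 0.018, 0.085]]
pot [[0.688, -0.012, 0.021], [0.71, 0.014, 0.055], [0.725, 0.026, 0.067]]
```

View pics/side7.png

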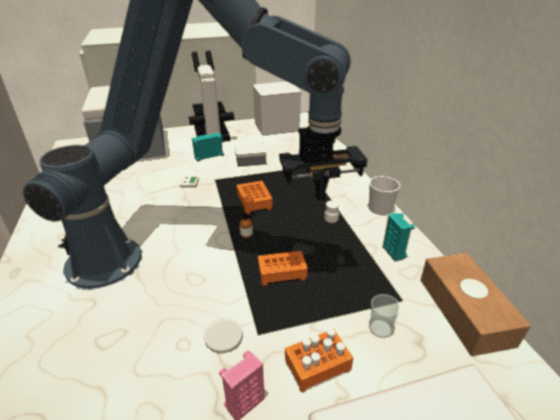

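View pics/scene7.png

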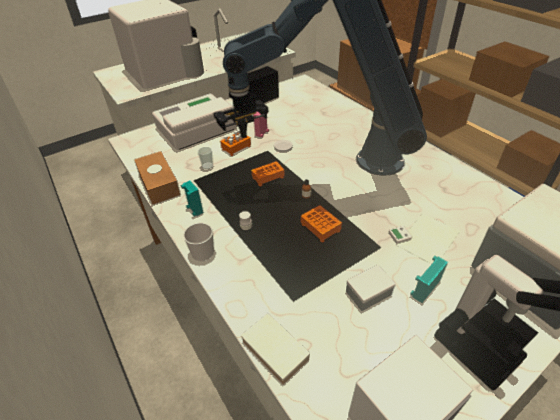

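Both racks are on their feet with their holes up: side view (254,196) and (282,267), scene view (320,222) and (267,172). The arm is clear of everything and the bystanders have not moved.

```bash
python3 - <<'E'
from rig import *
print(hand_in())
E
```

```text
the job is handed in; nothing more can be done
None
```

I pushed the side_rack and then the end_rack over toward the robot with the shut fingertips, without gripping, lifting or carrying either. Both tipped about their foot-side edge with no visible sliding, and I handed the job in at about 8.5 s.

- **Racks:** in both camera views they stand on their feet on the mat with holes up. Their tops are level at about 0.050 m for the side_rack and 0.048 m for the end_rack, which matches their heights on the mat.
- **Bystanders:** the bottle and pot measured within about 1 mm of where they started. The filled rack did not move, and the other items looked unmoved in the pictures.
- **Arm:** it was clear of everything, with the fingertips at z = 0.24 m and the force readings near zero. The forces reported at the end of each move stayed under 2 N.
- **Disagreements:** the scene and side cameras differed by about 4 mm in position and 3° in the end_rack's yaw. In the last check, two of the top-outline fits (side_rack in the side view, filled rack in the scene view) came out oversized, probably from stray pixels. I relied on the point ranges and the pictures for those instead.

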